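Wedge the spring clip off the wheel rack

ROBOT

A 6-joint arm with a two-finger parallel gripper is mounted at the origin on the work surface. World frame = base frame: x ahead of the robot, y to its left, z up, the work surface at z = 0. Lengths are in m, angles in rad, forces in N, time in s.
With the tool pointing down it reaches from about 0.375 to 0.975 m from the base axis. Payload 3.8 kg.
Tool frame: the origin (TCP) lies midway between the tips of the shut fingers; the grasp point (between the pads) lies 19 mm behind it; z points along the fingers, y is the line along which they close (so a half turn about z gives the same grasp; the last joint's range is limited). The gripper opens to 88 mm and grips with 3 to 60 N. Pads are 18 mm wide; open, the fingers measure 123 mm over their backs; the gripper's body (75 mm by 187 mm) begins 45 mm behind the grasp point.
Start: joints at [1.254, 0.264, 1.604, -0, 1.274, -0.037], TCP at [0.186, 0.649, 0.239] pointing down, gripper open.
Joint ranges: [-2.63, 2.63], [-0.94, 2.18], [0.31, 2.57], [-1.31, 4.45], [0, 2.66], [-2.55, 2.55]. Speed limits (rad/s): [2.57, 2.57, 3.14, 3.14, 3.14, 3.14].

INTERFACE

Orientations are given as a rotation vector (axis times angle).
In Python, from cell import manip, inverse_kinematics, cams, order gives the robot as it stands. Calls block until the motion is done:
- manip.move_pose(position, orientation): joint-space move of the TCP to a pose.
- manip.move_linear(position, rate=0.15, rot=None): straight line of the TCP; rot=None keeps the orientation; rate is the mean speed in m/s.
- manip.set_joints(angles): joint-space move.
- manip.set_gripper(opening, force=None): finger opening in m; force is the grip in N (None keeps the last); returns when the fingers have stopped.
- manip.dwell(seconds).
- inverse_kinematics(position, orientation): joint angles nearest the present ones, or None.
- manip.state(): the state.
- cams.capture(name): name is "scene" or "top" or "wrist"; returns a dict with "image" (400x640x3 uint8, blue, green, red), "z_map" (400x640 float32, m along the optical axis (not along the pixel's ray), 0 where there is no reading), "intrinsics" (3x3 intrinsics, pixels), "position" and "orientation" of the camera in the world; the wrist camera has in their place "T_tool_cam" (4x4, takes a point from camera to tool coordinates, whose origin is the TCP and whose axes are the flange's). Camera axes: x right, y down, z forward; pixel columns grow to the right and rows downward; lengths in m; the calibration is good to about 2 mm. The wrist camera is an equidistant fisheye: a pixel r from the principal point sees the ray r / f radians off the axis. A picture is of the moment at which its call begins: read the wrist's pose just before it.
A pose or a line that the arm cannot do raises manip.IKError and nothing moves.
- order.close_job(): hands the job in; it is judged then, once.
The state is a dict: "clock": time; "joint_pos": joint angles; "joint_velocities": joint speeds; "tau": joint torques, N m; "tool_pos": TCP position; "tcp_rot": TCP orientation; "contact_force": force on the tool from outside, world axes, zero at the start; "moment": the same for the moment, N m; "gripper_width": finger opening in m; "grasp_force": force on a finger pad.
Only numpy, scipy, OpenCV 4.12 (cv2) and the standard library are available. Lean on these libraries where they do the work, as an engineer would, in place of code of your own. Each camera call takes 0.05 s, during which the arm holds its last target. There are 200 camera calls.

TASK

The wheels on the sloping rack are due for a change, so the spring clip has to come off the spindle. Pick up the nylon wedge by its handle, slide it tip first along the top of the spindle, under the crown of the clip, until the crown drops into the hollow of the wedge; lift the clip off on the wedge, carry it over and stand it upright on its two feet on the raised wooden ledge. Finish with the wedge laid back on the bench top; do not drop the clip, and leave the pliers, the file and the can where they are.

Things in the scene. Friction and masses are not known exactly. Their poses are not given: they have to be found in the camera images.
- spindle: Steel spindle rising at 25 deg from the rack's grey cast foot; fixed. Origin: on its axis, middle of the neck where the clip sits, 170 mm above the bench. x: along the spindle, out and up to its free end; z: square to it, upward; y: level. Neck 32 mm in diameter, 24 mm long (x -12 to 12). Cap and tube stand 4 mm proud on either side of it, so the clip lifts off square to the spindle.
- cap_top (a point): Top line of the spindle's end cap (40 mm in diameter, x 12 to 27 mm from the neck's middle, last 4 mm bevelled), 17.5 mm out; spindle's axes. Past the neck a spacer tube of the same 40 mm runs from x -12 to -92 mm: both make one straight top line 20 mm above the axis for the wedge to slide on. Then a flange 64 mm and wheels 100 to 124 mm in diameter (x -92 to -176).
- clip_crown (a point): Omega-shaped clip of bare spring steel strip, snapped astride the neck, open side down. This point: middle of the underside of its crown, a plate 32 mm long (x) that slopes as the wedge does: 24.5 mm over the spindle's axis at its inner end, 31.3 mm at the end towards the cap. So a tunnel 4.5 to 11 mm high, 22 mm wide is open under it. x: through the tunnel, as the spindle's; z: up.
- clip: The same clip, 80 g, 44 mm wide (y), 52 mm high; origin 27.9 mm below the crown point, same axes. Its legs (20 mm long in x), sprung at the crown's corners, close under the spindle: the crown must rise about 10 mm (pull about 12 N) before they let go; each foot then closes by 4 mm. The feet's undersides are then 45.4 mm below the crown point; on a level surface it stands upright on them.
- wedge_handle (a point): Nylon wedge, off-white, 180 mm long, 75 g, lying flat on the bench. This point: where to grip it, in the block handle (22 mm wide, 24 mm high), half-way up, 12 mm above the flat underside. x: along the wedge to its thin tip, 136 mm ahead of this point; z: up; y: across. The handle runs from 38 mm ahead of this point to 44 mm behind it.
- wedge_tip (a point): The wedge's thin front edge, middle, 1.25 mm above its flat underside; same axes as the handle point. The tip is 2.5 mm thick (its last 8 mm bevelled below by 1 mm), the blade smooth, 18 mm wide; from the tip the top rises evenly (12 deg) to 15 mm thick at 59 mm from the tip and stays so to 62 mm.
- wedge_hollow (a point): Middle of the floor of the hollow in the wedge's top that takes the clip's crown: 80 mm behind the tip, 56 mm ahead of the handle point, 16.3 mm above the underside. The hollow is 36 mm long, its floor slopes at 12 deg like the ramp, from 12.5 mm (2.5 mm deep, tip end) to 20 mm above the underside (handle end). Same axes.
- wedge: The same wedge; origin in the middle of its flat underside, half-way along; same axes.
- ledge_top (a point): Middle of the top of the raised wooden ledge: a plank 260 mm long (y), 60 mm wide (x), its top 55 mm above the bench; x level, across the plank, away from the robot. Fixed.
- pliers: Pliers with red grips, 175 mm long, lying beyond the rack; origin on the bench under them, near the pivot. Bystander.
- file: Flat file with a wooden handle, 260 mm long, lying to the right of the rack; origin on the bench under its middle. Bystander.
- can: Red drinks can, 66 mm in diameter, 115 mm high, standing; origin under its middle. Bystander.
Things that resemble listed ones, but are neither listed nor needed, are in the scene too. There is more than one size of the clip; the one meant has the size given above.

How it is judged:
On the way:
1. the clip, still over the spindle's neck, has been raised clear, at least 12 mm, by the wedge standing under its crown, the fingers not on the clip (z of clip_crown in the frame of spindle between 0.0399 and 0.09 m and x of clip_crown in the frame of spindle between -0.025 and 0.025 m and y of clip_crown in the frame of spindle between -0.02 and 0.02 m and x of wedge_tip in the frame of clip_crown below -0.04 m and y of wedge_tip in the frame of clip_crown between -0.015 and 0.015 m and z of wedge_tip in the frame of clip_crown between -0.04 and 0 m and contact force between the fingers and clip below 0.5 N), for 0.1 s.
At the end, for the whole second after the job is handed in: The clip stands upright (within 10 degrees) on its feet on the ledge, its middle within 25 mm of the plank's middle line and 120 mm of its middle along it, and the wedge lies on the bench top, both at rest and let go (x of clip_crown in the frame of ledge_top between -0.025 and 0.025 m and y of clip_crown in the frame of ledge_top between -0.12 and 0.12 m and z of clip_crown in the frame of ledge_top between 0.04 and 0.05 m and angle between clip_crown's own z axis and vertical below 0.17 rad and linear speed of each of clip, wedge below 0.02 m/s and height (world z) of wedge_handle between 0 and 0.02 m and height (world z) of wedge_tip below 0.03 m); the robot touches nothing.
It fails at once if the clip is dropped on the bench or the floor (height (world z) of clip_crown below 0.05 m).
It fails at once if the pliers are moved more than 30 mm (distance of pliers from where it was at the start of the episode above 0.03 m).
It fails at once if the file is moved more than 30 mm (distance of file from where it was at the start of the episode above 0.03 m).
It fails at once if the can is moved more than 30 mm (distance of can from where it was at the start of the episode above 0.03 m).
It also fails if it takes over 72 s, if anything falls off the work surface, if the arm or the gripper's body presses on something with over 40 N, if the wrist force passes 120 N, or if a joint passes its speed limit or range.

## Working session

There is one attempt and no reset: what is moved stays moved. The work goes in short steps, each a Python script; the robot and the scene stay as the last script left them, time stands still between calls to the robot, and variables do not carry over. Pictures are saved under pics/ and viewed, at most 10 in all, crops included, and the job is handed in when it is done.

```bash
ls; mkdir -p pics; cat > h.py <<'E'
import numpy as np, cv2
from cell import manip, inverse_kinematics, cams, order
from scipy.spatial.transform import Rotation as R
def rotm(o):
    o=np.asarray(o,float)
    if o.shape==(3,3): return o
    if o.size==4: return R.from_quat(o).as_matrix()
    return R.from_rotvec(o).as_matrix()
def cloud(c):
    z=c["z_map"];K=c["intrinsics"];v,u=np.mgrid[:z.shape[0],:z.shape[1]]
    p=np.stack([(u-K[0,2])/K[0,0]*z,(v-K[1,2])/K[1,1]*z,z],-1)
    w=p@rotm(c["orientation"]).T+np.asarray(c["position"])
    w[z==0]=np.nan
    return w
E
python3 - <<'E'
from h import *
for n in("scene","top"):
    c=cams.capture(n);cv2.imwrite(f"pics/{n}0.png",c["image"]);np.savez(n+"0.npz",im=c["image"],w=cloud(c))
    print(n,c["position"],c["orientation"],c["intrinsics"])
print(manip.state())
E
```

```text
pics
scene [ 0.95112219 -0.74332461  0.83475317] [-2.22470021 -0.61000314  0.26723808] [[458.85307752   0.         318.02554528]
 [  0.         458.85307752 192.62745728]
 [  0.           0.           1.        ]]
top [ 0.36738197 -0.05467729  1.17665531] [-2.0868285   2.13456953 -0.16985768] [[441.85766039   0.         322.92344883]
 [  0.         441.85766039 202.17862667]
 [  0.           0.           1.        ]]
{'clock': 0.1, 'joint_pos': array([ 1.25408099e+00,  2.64675967e-01,  1.60520524e+00, -1.09199804e-06,
        1.27370001e+00, -3.69294616e-02]), 'joint_velocities': array([-1.61314889e-04, -1.49635707e-03, -3.38655152e-03,  4.25247445e-05,
        1.88795908e-03, -2.81934785e-04]), 'tau': array([ 1.37401548e-03, -5.03615499e+01, -3.58071113e+01,  7.32366135e-02,
        2.32379988e-02, -5.92666038e-05]), 'tool_pos': array([0.18622683, 0.64814957, 0.23753114]), 'tcp_rot': array([-4.38005229e-01, -3.11055544e+00,  3.07487333e-03]), 'contact_force': array([-0.08620858,  0.0358121 , -0.90967163]), 'moment': array([0.01375061, 0.00316819, 0.04468397]), 'grasp_force': 0.0, 'gripper_width': 0.08809259967091453}
```

View pics/scene0.png

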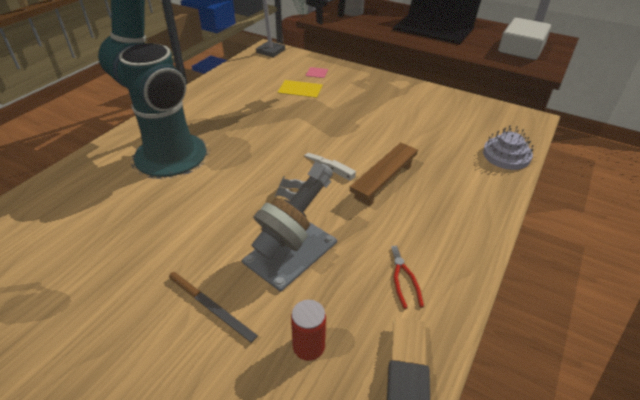

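View pics/top0.png

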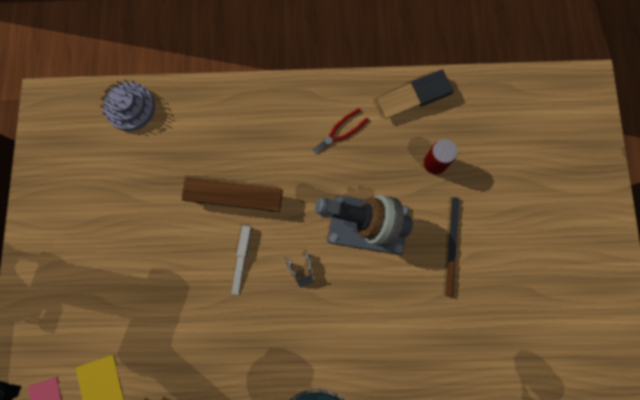

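The top view shows the spindle's free end at (322,207) pointing left, the wedge from (247,228) to (237,293), the ledge at (232,194) and a loose decoy clip at (300,270). The scene view shows the rack at (290,220). Next come the measurements, plus an enlarged crop.

```bash
python3 - <<'E'
from h import *
d=np.load("top0.npz");w=d["w"];im=d["im"];s=np.load("scene0.npz")
np.set_printoptions(precision=4,suppress=True)
def rect(m):
    p=w[m][:,:2].astype(np.float32); return cv2.minAreaRect(p*1000),p.shape
v,u=np.mgrid[:400,:640]
box=lambda a,b,c,e:(u>=a)&(u<=b)&(v>=c)&(v<=e)
print("bench",np.nanmedian(w[310:350,150:250].reshape(-1,3),0), np.nanmedian(w[150:170,500:600].reshape(-1,3),0))
m=box(170,295,165,220)&(w[...,2]>.045);print("ledge",rect(m),np.median(w[m],0))
m=box(225,260,222,300)&(w[...,2]>.006);print("wedge",rect(m),w[m].max(0),w[m].min(0))
for y0 in range(222,300,4):
    mm=m&(v>=y0)&(v<y0+4)
    if mm.any():print(y0,w[mm].mean(0),np.median(w[mm][:,2]),np.ptp(w[mm],0))
m=box(310,410,185,255)&(w[...,2]>.1)
for x0 in range(310,412,5):
    mm=m&(u>=x0)&(u<x0+5)
    if mm.any():
        q=w[mm];print(x0,"mean",q.mean(0),"top",q[q[:,2]>q[:,2].max()-.003].mean(0),np.ptp(q,0))
a=cv2.resize(im[180:300,220:420],None,fx=4,fy=4,interpolation=cv2.INTER_CUBIC)
b=cv2.resize(s["im"][135:285,235:385],None,fx=4,fy=4,interpolation=cv2.INTER_CUBIC)
cv2.imwrite("pics/a.png",a);cv2.imwrite("pics/b.png",b)
E
```

```text
bench [0.2634 0.3013 0.0007] [ 0.6932 -0.6434  0.0008]
ledge (((608.24072265625, 213.6724853515625), (261.14068603515625, 61.352272033691406), 81.93338012695312), (2279, 2)) [0.6068 0.2114 0.0555]
wedge (((443.5558776855469, 192.69879150390625), (85.32430267333984, 189.57411193847656), 87.64324951171875), (567, 2)) [0.5383 0.2367 0.0314] [0.3491 0.1474 0.006 ]
222 [0.5383 0.1908 0.0062] 0.006179034483773105 [0. 0. 0.]
226 [0.5231 0.1804 0.0237] 0.024151509350571754 [0.0092 0.0239 0.016 ]
230 [0.5134 0.1817 0.0221] 0.023126129243005833 [0.0118 0.0676 0.0223]
234 [0.5027 0.1811 0.0215] 0.023555126631069845 [0.0096 0.0477 0.0221]
238 [0.4921 0.1857 0.0231] 0.02430352670064484 [0.0085 0.0297 0.0231]
242 [0.4815 0.1868 0.023 ] 0.02397394478344106 [0.0096 0.0237 0.0233]
246 [0.4711 0.1886 0.0232] 0.024216099265091717 [0.009  0.0248 0.0214]
250 [0.4607 0.1909 0.0241] 0.024277539793128522 [0.0082 0.0243 0.0176]
254 [0.4505 0.1922 0.0223] 0.023688148905755768 [0.0082 0.0219 0.02  ]
258 [0.44   0.1935 0.0175] 0.018401551896263912 [0.008  0.0459 0.0161]
262 [0.4302 0.1975 0.0158] 0.016293035325
[... 1656 characters left out ...]
 mean [ 0.5153 -0.1541  0.1547] top [ 0.5255 -0.1523  0.1735] [0.1224 0.0172 0.0708]
380 mean [ 0.5142 -0.1657  0.1528] top [ 0.5205 -0.1625  0.1697] [0.1236 0.0167 0.0654]
385 mean [ 0.5118 -0.1768  0.1568] top [ 0.5156 -0.1746  0.1726] [0.1202 0.0177 0.0661]
390 mean [ 0.5144 -0.1885  0.1559] top [ 0.5197 -0.184   0.1705] [0.1156 0.0176 0.0485]
395 mean [ 0.5193 -0.2003  0.1553] top [ 0.5148 -0.1967  0.1676] [0.1048 0.0175 0.0677]
400 mean [ 0.5159 -0.2141  0.1352] top [ 0.516  -0.2081  0.1603] [0.0723 0.0187 0.0606]
405 mean [ 0.5101 -0.2303  0.1075] top [ 0.5114 -0.2272  0.1121] [0.0417 0.0129 0.0127]
410 mean [ 0.5071 -0.2383  0.1042] top [ 0.51   -0.2378  0.1084] [0.0319 0.0025 0.0093]
```

View pics/a.png

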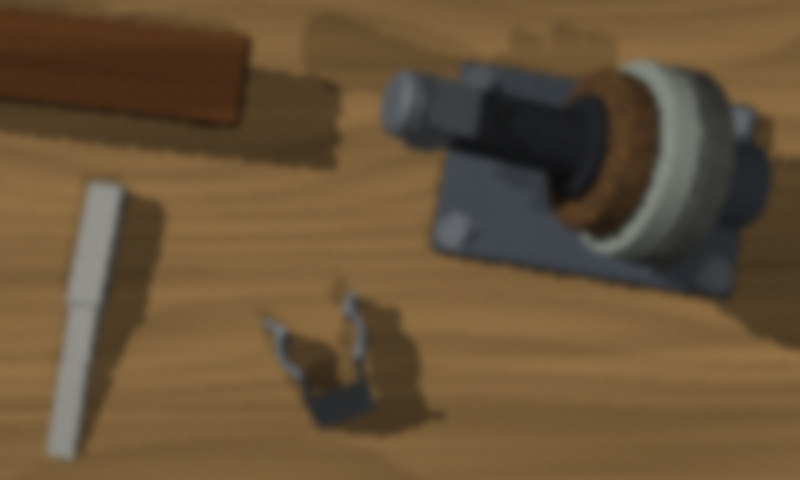

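View pics/b.png

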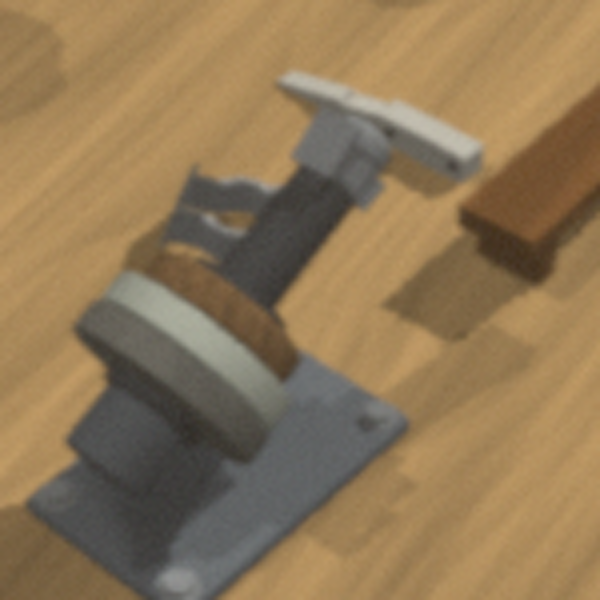

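The crops show the clip astride the neck just behind the cap, crown sloping up toward the cap. The wedge has its handle toward +x and its tip toward the robot. I'll fit the spindle's cylinder and the wedge outline, and check IK for the planned poses.

```bash
cat >> h.py <<'E'
D=np.pi/180
def wedge_rot(head,pitch,lean=0):
    """tool rotation: wedge x along heading (rad), nose down by pitch; tool z=-wedge z leaned, tool y=+-wedge y"""
    x=np.array([np.cos(head)*np.cos(pitch),np.sin(head)*np.cos(pitch),-np.sin(pitch)])
    y=np.array([-np.sin(head),np.cos(head),0]);z=np.cross(x,y)
    return np.stack([x,y,z],1)   # wedge axes in columns
def tool_from_wedge(Rw,flip):
    s=-1 if flip else 1
    return np.stack([s*Rw[:,0],-s*Rw[:,1],-Rw[:,2]],1)
E
python3 - <<'E'
from h import *
from scipy.optimize import least_squares
np.set_printoptions(precision=4,suppress=True)
T=np.load("top0.npz")["w"];S=np.load("scene0.npz")["w"]
def fit(w,name):
    p=w.reshape(-1,3);p=p[~np.isnan(p[:,0])]
    def loc(q,p):
        h=q[2];d=np.array([np.cos(h)*np.cos(25*D),np.sin(h)*np.cos(25*D),np.sin(25*D)])
        y=np.array([-np.sin(h),np.cos(h),0]);z=np.cross(d,y)
        return (p-[q[0],q[1],.170])@np.stack([d,y,z],1)
    q=np.array([.541,-.042,80.6*D])
    for k in range(6):
        l=loc(q,p);r=np.hypot(l[:,1],l[:,2])
        m=(l[:,0]>-.085)&(l[:,0]<-.019)&(abs(r-.02)<(.008 if k<2 else .004))
        q=least_squares(lambda q:(lambda l:np.hypot(l[:,1],l[:,2])-.02)(loc(q,p[m])),q,loss="soft_l1",f_scale=.001).x
    # axial check: cap end x=27mm; crown points
    l=loc(q,p);r=np.hypot(l[:,1],l[:,2])
    e=(r<.014)&(l[:,0]>.02)&(l[:,0]<.035)
    c=(abs(l[:,1])<.009)&(l[:,2]>.0235)&(l[:,2]<.04)&(abs(l[:,0])<.025)
    print(name,q[:2],q[2]/D,m.sum(),"capface x",np.median(l[e,0]) if e.any() else None,e.sum())
    lc=l[c];print(" crown n",c.sum(),"x",np.percentile(lc[:,0],[3,50,97]),"fit z(x)",np.polyfit(lc[:,0],lc[:,2],1))
    c=(abs(l[:,0])<.02)&(l[:,2]>.022)&(l[:,2]<.04)&(abs(l[:,1])<.03);print(" crown y",np.percentile(l[c,1],[2,50,98]))
    return q
fit(T,"top");fit(S,"scene")
# wedge: handle part
for w,n in((T,"top"),(S,"scene")):
    p=w.reshape(-1,3);p=p[~np.isnan(p[:,0])]
    p=p[(p[:,0]>.33)&(p[:,0]<.56)&(p[:,1]>.14)&(p[:,1]<.24)]
    h=p[(p[:,2]>.02)&(p[:,2]<.028)];b=p[(p[:,2]>.004)&(p[:,2]<.028)]
    r=cv2.minAreaRect((h[:,:2]*1000).astype(np.float32));print(n,"handle",r,len(h))
    a=b[:,:2]-b[:,:2].mean(0);vv=np.linalg.svd(a,full_matrices=0)[2][0];vv*=-np.sign(vv[0])
    t=b[:,:2]@vv;th=h[:,:2]@vv;print("  heading",np.arctan2(vv[1],vv[0])/D,"ends along",np.percentile(t,[0.5,99.5]),"handle",np.percentile(th,[1,99]),"perp med",np.median(b[:,:2]@[-vv[1],vv[0]]),"perp handle",np.median(h[:,:2]@[-vv[1],vv[0]]))
# IK checks
hs=81*D;hw=169.4*D
dd=np.array([np.cos(hs),np.sin(hs)])
for flip in(0,1):
    out=[]
    for (pos,R_) in [((.48,.188,.1),wedge_rot(hw,0)),
        ((.541+.2*dd[0],-.042+.2*dd[1],.3),wedge_rot(hs+np.pi,25*D)),
        ((.541+.05*dd[0],-.042+.05*dd[1],.22),wedge_rot(hs+np.pi,25*D)),
        ((.541+.03*dd[0],-.042+.03*dd[1],.30),wedge_rot(hs+np.pi,25*D)),
        ((.61,.27,.1),wedge_rot(hs+np.pi,0)),((.63,.40,.1),wedge_rot(hs+np.pi,0))]:
        out.append(inverse_kinematics(pos,R.from_matrix(tool_from_wedge(R_,flip)).as_rotvec()))
    print(flip,*out,sep="\n")
E
```

```text
top [ 0.5452 -0.0413] 79.22280737763526 425 capface x 0.028503410553908617 39
 crown n 99 x [-0.0134  0.0026  0.0174] fit z(x) [0.23   0.0307]
 crown y [-0.0135  0.0007  0.0142]
scene [ 0.5466 -0.0371] 79.46930039090167 498 capface x None 0
 crown n 99 x [-0.0178 -0.0033  0.0126] fit z(x) [0.2079 0.0317]
 crown y [-0.0155 -0.0024  0.0135]
top handle ((480.13604736328125, 188.07496643066406), (23.518138885498047, 96.89788818359375), 80.25881958007812) 267
  heading 173.01459896853737 ends along [-0.5217 -0.3043] handle [-0.5013 -0.4089] perp med -0.24651998612083587 perp handle -0.24463832031378768
scene handle ((485.6601867675781, 187.474853515625), (26.2146053314209, 93.5423355102539), 79.99774932861328) 154
  heading 168.44996382812894 ends along [-0.4849 -0.3123] handle [-0.4849 -0.3987] perp med -0.2748965851987366 perp handle -0.28072905989578134
0
[ 0.325   0.0951  2.0764 -0.      0.97   -1.0608]
None
None
None
None
[ 0.5323  0.4963  1.5527  0.      1.0927 -2.4522]
1
[ 0.325   0.0951  2.0764 -0.      0.97    2.0808]
[-0.0207  0.0096  1.8367  0.4547  1.2642  0.0037]
[-0.2963  0.0536  1.9421  0.4576  1.2449 -0.3098]
[-0.3326  0.0009  1.8454  0.4364  1.3943 -0.275 ]
[0.3794 0.3606 1.7466 0.     1.0343 0.5364]
[0.5323 0.4963 1.5527 0.     1.0927 0.6894]
```

```bash
python3 - <<'E'
from h import *
np.set_printoptions(precision=4,suppress=True)
hw=170.1*D; rv=R.from_matrix(tool_from_wedge(wedge_rot(hw,0),1)).as_rotvec()
manip.set_gripper(.06,40)
manip.move_pose([.473,.189,.12],rv)
manip.move_linear([.473,.189,.03],.12)
manip.move_linear([.473,.189,.0035],.04)
s=manip.state();print(s["tool_pos"],s["contact_force"])
manip.set_gripper(.015,60)
s=manip.state();print(s["gripper_width"],s["grasp_force"],s["tool_pos"],s["contact_force"])
manip.move_linear([.473,.189,.08],.1)
s=manip.state();print(s["clock"],s["gripper_width"],s["grasp_force"],s["tool_pos"],R.from_rotvec(s["tcp_rot"]).as_matrix(),s["contact_force"],s["moment"])
E
```

```text
[0.473  0.189  0.0034] [ 0.6354 -0.9397 -0.0241]
0.021262460050151383 59.9781746417284 [0.4731 0.189  0.0036] [-0.1795 -0.2148  0.0718]
5.975 0.021448438630686732 59.978462643921375 [0.4724 0.1888 0.0794] [[ 0.9851 -0.1719 -0.0011]
 [-0.1719 -0.9851 -0.0004]
 [-0.001   0.0005 -1.    ]] [ 0.2625 -0.4678 -0.8395] [-0.0243  0.2197 -0.0234]
```

```bash
cat >> h.py <<'E'
N=np.array([.5455,-.0405,.170]);HS=79.3*D;P=25*D
def sp():  # spindle axes as columns
    d=np.array([np.cos(HS)*np.cos(P),np.sin(HS)*np.cos(P),np.sin(P)]);y=np.array([-np.sin(HS),np.cos(HS),0])
    return np.stack([d,y,np.cross(d,y)],1)
G=.130
def tcp(tipx,under,y=0): return N+sp()@np.array([tipx+G,y,under+.0035])
RS=R.from_matrix(tool_from_wedge(wedge_rot(HS+np.pi,P),1)).as_rotvec()
def inv(pos): # -> tipx,y,under
    l=sp().T@(np.asarray(pos)-N);return l-[G,0,.0035]
E
python3 - <<'E'
from h import *
np.set_printoptions(precision=4,suppress=True)
manip.move_linear([.473,.189,.27],.25)
manip.move_pose(tcp(.075,.040),RS)
manip.dwell(.3)
s=manip.state();print(s["clock"],s["gripper_width"],inv(s["tool_pos"]),s["contact_force"])
for n in("scene","top"):
    c=cams.capture(n);np.savez(n+"1.npz",im=c["image"],w=cloud(c));
    cv2.imwrite(f"pics/{n}1.png",c["image"])
a=np.load("top1.npz")["im"];b=np.load("scene1.npz")["im"]
cv2.imwrite("pics/c.png",np.hstack([cv2.resize(a[140:290,220:420],(800,600))[:, :400*2:1][:, :],])[:600])
A=cv2.resize(a[150:270,230:390],(400,300),interpolation=2);B=cv2.resize(b[100:220,250:410],(400,300),interpolation=2)
cv2.imwrite("pics/c.png",np.hstack([A,B]))
E
```

```text
9.0 0.021388499321930838 [0.0752 0.0001 0.04  ] [ 1.1798 -0.5584 -0.5097]
```

View pics/c.png

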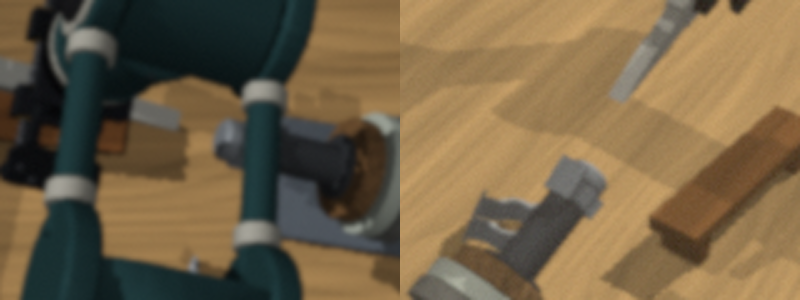

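The left half (top) shows the blade tip near crop (180,120), with the arm covering the clip. The right half (scene) shows the tip at crop (617,98) and the crown plate at (575,175), both in clear view. I'll compare the blade with the crown and tube within each camera's own cloud.

```bash
python3 - <<'E'
from h import *
np.set_printoptions(precision=4,suppress=True)
for n in("scene","top"):
    w=np.load(n+"1.npz")["w"];l=(w.reshape(-1,3)-N)@sp();l=l[~np.isnan(l[:,0])]
    b=l[(l[:,0]>.06)&(l[:,0]<.145)&(abs(l[:,1])<.02)&(l[:,2]>.03)&(l[:,2]<.062)]
    print(n,"blade",len(b),"minx",np.sort(b[:,0])[:6])
    for x0 in np.arange(.07,.14,.012):
        q=b[(b[:,0]>=x0)&(b[:,0]<x0+.012)]
        if len(q)>5: print("  x",x0,"y",np.percentile(q[:,1],[3,50,97]),"ymid",q[:,1].min()/2+q[:,1].max()/2,"z",np.percentile(q[:,2],[10,50,90]),"exp z",.04+.0025+np.tan(12*D)*(x0+.006-.075))
    t0=l if n=="scene" else (np.load("top0.npz")["w"].reshape(-1,3)-N)@sp()
    t0=t0[~np.isnan(t0[:,0])]
    c=t0[(abs(t0[:,0])<.02)&(t0[:,2]>.0235)&(t0[:,2]<.04)&(abs(t0[:,1])<.03)]
    print(" crown",len(c),"y",np.percentile(c[:,1],[2,50,98]),"x",np.percentile(c[:,0],[2,50,98]))
    # cylinder in own frame: heading/offset
    from scipy.optimize import least_squares
    m=(t0[:,0]>-.085)&(t0[:,0]<-.019)&(abs(np.hypot(t0[:,1],t0[:,2])-.02)<.005)
    f=least_squares(lambda q:np.hypot(t0[m,1]-q[0]-q[1]*t0[m,0],t0[m,2]-q[2]-q[3]*t0[m,0])-.02,np.zeros(4),loss="soft_l1",f_scale=.001).x
    print(" tube y0,dy/dx,z0,dz/dx",f,m.sum())
E
```

```text
scene blade 244 minx [0.0832 0.0833 0.0842 0.0842 0.0846 0.085 ]
  x 0.082 y [-0.0085  0.      0.0085] ymid 0.00021165074593145362 z [0.0401 0.0422 0.0449] exp z 0.045263235301710295
  x 0.094 y [-0.0084 -0.0013  0.0087] ymid 0.00036417372699331513 z [0.042  0.0446 0.0464] exp z 0.04781391404175056
  x 0.106 y [-0.0083 -0.0011  0.0096] ymid 0.0008535041658019136 z [0.043  0.0468 0.049 ] exp z 0.050364592781790826
  x 0.118 y [-0.0093 -0.0019  0.0101] ymid 0.00034721948249096055 z [0.0449 0.0492 0.0518] exp z 0.052915271521831085
  x 0.13 y [-0.009  -0.0026  0.0087] ymid 0.0009723000907071793 z [0.0428 0.0516 0.0531] exp z 0.05546595026187136
 crown 180 y [-0.0155 -0.0023  0.0139] x [-0.0153  0.0003  0.0161]
 tube y0,dy/dx,z0,dz/dx [-0.0008 -0.0001 -0.0014  0.0015] 505
top blade 176 minx [0.083  0.0838 0.0845 0.0845 0.0851 0.0852]
  x 0.082 y [-0.006   0.0022  0.0103] ymid 0.0018689169308773032 z [0.042  0.0441 0.046 ] exp z 0.045263235301710295
  x 0.094 y [-0.0065  0.0024  0.0108] ymid 0.0018162529145605384 z [0.0435 0.0468 0.0479] exp z 0.04781391404175056
  x 0.106 y [-0.0057  0.0027  0.0104] ymid 0.0019945395104297567 z [0.047  0.0493 0.0516] exp z 0.050364592781790826
  x 0.118 y [-0.0067  0.0024  0.0106] ymid 0.0018226867580158688 z [0.0488 0.0514 0.054 ] exp z 0.052915271521831085
 crown 161 y [-0.0133  0.0008  0.0143] x [-0.0145  0.0016  0.0168]
 tube y0,dy/dx,z0,dz/dx [ 0.0001 -0.0015  0.0004  0.0003] 429
```

Within each camera, the blade sits 1.3 mm to +y of the crown. The tip is about 7 mm farther out than assumed, so the grip-to-tip distance is 137 mm. Correcting both, then inserting with force logging.

```bash
cat >> h.py <<'E'
G=.137
N=N+sp()@np.array([0,-.0013,0])
def step(tx,un,y=0,rate=.03):
    manip.move_linear(tcp(tx,un,y),rate,RS);s=manip.state()
    f=sp().T@s["contact_force"];m=sp().T@s["moment"]
    print("cmd",round(tx,4),round(un,4),"act",inv(s["tool_pos"]),"F",f.round(1),"M",m.round(2),"w",round(s["gripper_width"],4),"t",round(s["clock"],1));return f
E
python3 - <<'E'
from h import *
np.set_printoptions(precision=4,suppress=True)
step(.045,.026,rate=.1)
step(.025,.0225,rate=.06)
for tx in np.arange(.018,-.0351,-.006):
    f=step(tx,.0207)
    if np.linalg.norm(f)>30: print("stop");break
E
```

```text
cmd 0.045 0.026 act [0.0442 0.0004 0.0253] F [-0.7 -0.  -1.1] M [ 0.06  0.36 -0.03] w 0.0215 t 9.5
cmd 0.025 0.0225 act [0.0247 0.     0.0225] F [-0.4 -1.2 -0.6] M [ 0.07  0.35 -0.01] w 0.0218 t 10.0
cmd 0.018 0.0207 act [0.0179 0.0001 0.0206] F [-0.9 -0.4 -0.5] M [0.07 0.32 0.03] w 0.0216 t 10.4
cmd 0.012 0.0207 act [0.0118 0.     0.0207] F [-0.  -0.8 -0.7] M [ 0.04  0.32 -0.01] w 0.0217 t 10.8
cmd 0.006 0.0207 act [0.0058 0.0001 0.0206] F [-0.7 -0.8 -1.3] M [ 0.05  0.35 -0.1 ] w 0.0213 t 11.1
cmd -0.0 0.0207 act [-0.0003  0.0001  0.0206] F [-1.3 -0.4 -0.2] M [0.08 0.27 0.02] w 0.0215 t 11.4
cmd -0.006 0.0207 act [-0.0062  0.0001  0.0206] F [-1.1 -0.2 -1.2] M [ 0.06  0.34 -0.08] w 0.0214 t 11.8
cmd -0.012 0.0207 act [-0.0122  0.0001  0.0206] F [ 0.3 -0.5 -0. ] M [ 0.08  0.3  -0.02] w 0.0212 t 12.2
cmd -0.018 0.0207 act [-0.0182  0.      0.0206] F [-0.6 -0.4 -0.4] M [ 0.1   0.31 -0.03] w 0.0215 t 12.5
cmd -0.024 0.0207 act [-0.0242  0.      0.0206] F [-0.5 -0.1 -1.2] M [0.03 0.33 0.01] w 0.0212 t 12.8
cmd -0.03 0.0207 act [-0.0302  0.      0.0207] F [-0.6 -0.6 -1.1] M [ 0.07  0.31 -0.03] w 0.0214 t 13.2
```

```bash
python3 - <<'E'
from h import *
np.set_printoptions(precision=4,suppress=True)
for tx in np.arange(-.035,-.0621,-.0045):
    f=step(tx,.0205)
    if np.linalg.norm(f)>35: print("stop");break
c=cams.capture("scene");a=c["image"];np.savez("scene2.npz",im=a,w=cloud(c))
cv2.imwrite("pics/d.png",cv2.resize(a[110:230,260:420],(640,480),interpolation=2))
E
```

```text
cmd -0.035 0.0205 act [-0.0352  0.      0.0205] F [ 0.  -0.2 -1.6] M [0.07 0.37 0.  ] w 0.0214 t 13.5
cmd -0.0395 0.0205 act [-0.0398  0.      0.0203] F [-1.  -0.1 -1.9] M [-0.02  0.28  0.02] w 0.0217 t 13.8
cmd -0.044 0.0205 act [-0.0434 -0.      0.0205] F [ 4.6 -1.  -1.9] M [ 0.04 -0.57  0.07] w 0.0211 t 14.1
cmd -0.0485 0.0205 act [-0.0465 -0.0001  0.0207] F [ 8.4 -0.6 -2.4] M [ 0.02 -1.15  0.  ] w 0.0214 t 14.4
cmd -0.053 0.0205 act [-0.0509 -0.0002  0.0207] F [ 8.6 -0.2 -3.3] M [ 0.03 -1.23  0.05] w 0.0213 t 14.7
cmd -0.0575 0.0205 act [-0.0557 -0.0001  0.0206] F [ 7.3  0.1 -3.1] M [ 0.03 -1.07 -0.01] w 0.0219 t 15.0
cmd -0.062 0.0205 act [-0.0604  0.      0.0205] F [ 7.1 -0.3 -2.7] M [-0.03 -0.93 -0.07] w 0.0216 t 15.3
```

View pics/d.png

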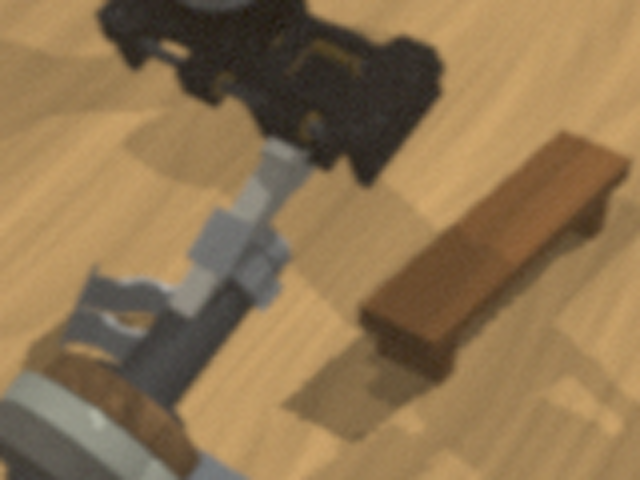

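The blade is under the crown and its tip shows on the far side at (190,300). I'll check the tip and crown positions numerically before seating.

```bash
cat >> h.py <<'E'
def look(name="scene"):
    c=cams.capture(name);w=cloud(c);l=(w.reshape(-1,3)-N)@sp();ok=~np.isnan(l[:,0])
    l=l[ok];g=c["image"].reshape(-1,3)[ok].astype(int).max(1)
    return c["image"],l,g
E
python3 - <<'E'
from h import *
np.set_printoptions(precision=4,suppress=True)
w=np.load("scene2.npz");l=(w["w"].reshape(-1,3)-N)@sp();g=w["im"].reshape(-1,3).max(1)
m=(abs(l[:,1])<.005)&(l[:,0]>-.1)&(l[:,0]<.09)&(l[:,2]>.01)&(l[:,2]<.06)
for x in np.arange(-.09,.09,.005):
    q=m&(l[:,0]>=x)&(l[:,0]<x+.005)
    if q.any():print(round(x+.0025,4),q.sum(),"z",np.median(l[q,2]).round(4),"bright",int(np.median(g[q])))
print(inv(manip.state()["tool_pos"]))
E
```

```text
-0.0875 7 z 0.0182 bright 74
-0.0825 10 z 0.0174 bright 71
-0.0775 10 z 0.0172 bright 73
-0.0725 8 z 0.0183 bright 72
-0.0675 8 z 0.0176 bright 71
-0.0625 10 z 0.0169 bright 70
-0.0575 10 z 0.0194 bright 69
-0.0525 7 z 0.018 bright 67
-0.0475 11 z 0.0181 bright 79
-0.0425 10 z 0.0213 bright 141
-0.0375 8 z 0.023 bright 145
-0.0325 9 z 0.0234 bright 145
-0.0275 10 z 0.0252 bright 144
-0.0225 8 z 0.0256 bright 144
-0.0175 12 z 0.029 bright 115
-0.0125 7 z 0.0319 bright 113
-0.0075 9 z 0.0328 bright 113
-0.0025 10 z 0.0336 bright 112
0.0025 7 z 0.0347 bright 114
0.0075 10 z 0.0355 bright 113
0.0125 8 z 0.0372 bright 124
0.0175 6 z 0.033 bright 145
0.0225 9 z 0.0324 bright 144
0.0275 9 z 0.0349 bright 146
0.0325 9 z 0.0348 bright 143
0.0375 8 z 0.0365 bright 123
0.0425 10 z 0.0376 bright 113
0.0475 9 z 0.0391 bright 112
0.0525 10 z 0.0405 bright 110
0.0575 12 z 0.0432 bright 135
0.0625 5 z 0.0431 bright 113
[-0.0604 -0.      0.0205]
```

The tip measures about x = -0.044, against -0.060 expected, so the wedge may be slipping back in the grip. A small test step will tell.

```bash
cat >> h.py <<'E'
def prof():
    im,l,g=look("scene")
    m=(abs(l[:,1])<.005)&(l[:,2]>.012)&(l[:,2]<.06)&(g>100)
    x=l[m,0];x=x[(x<-.02)&(x>-.09)]
    c=(abs(l[:,1])<.007)&(abs(l[:,0])<.01)&(l[:,2]>.026)&(l[:,2]<.12)
    z=l[c]; q=np.polyfit(z[:,0],z[:,2],1) if c.sum()>5 else None
    h=(abs(l[:,1])<.006)&(l[:,0]>.03)&(l[:,0]<.1)&(l[:,2]>.025)&(l[:,2]<.055)
    hz=[(round(a,3),np.round(np.median(l[h&(l[:,0]>=a)&(l[:,0]<a+.005),2]),4)) for a in np.arange(.03,.1,.005) if (h&(l[:,0]>=a)&(l[:,0]<a+.005)).any()]
    print("tip x",np.sort(x)[:4] if len(x) else None,"crown top z",q,"handle",hz)
    return im
E
python3 - <<'E'
from h import *
np.set_printoptions(precision=4,suppress=True)
prof();print(manip.state()["grasp_force"])
step(-.066,.0205,rate=.02);prof()
im=cams.capture("wrist")["image"];cv2.imwrite("pics/e.png",im)
E
```

```text
tip x [-0.0462 -0.0454 -0.0454 -0.0447] crown top z [0.2098 0.0343] handle [(np.float64(0.03), np.float64(0.0352)), (np.float64(0.035), np.float64(0.0359)), (np.float64(0.04), np.float64(0.038)), (np.float64(0.045), np.float64(0.0368)), (np.float64(0.05), np.float64(0.0412)), (np.float64(0.055), np.float64(0.0438)), (np.float64(0.06), np.float64(0.0424))]
59.978397991508245
cmd -0.066 0.0205 act [-0.0647  0.0001  0.0204] F [ 5.8 -0.1 -2.8] M [ 0.07 -0.8  -0.03] w 0.0215 t 15.8
tip x [-0.0501 -0.0497 -0.0492 -0.0483] crown top z [0.2395 0.035 ] handle [(np.float64(0.03), np.float64(0.0371)), (np.float64(0.035), np.float64(0.037)), (np.float64(0.04), np.float64(0.0369)), (np.float64(0.045), np.float64(0.0391)), (np.float64(0.05), np.float64(0.0425)), (np.float64(0.055), np.float64(0.042))]
```

View pics/e.png

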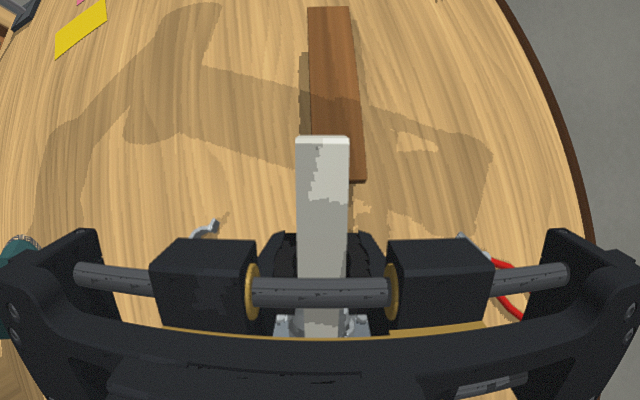

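The tip moved 4 mm with the step, so nothing is slipping. I had applied the grip correction with the wrong sign: the true grip-to-tip distance is 122 mm, which also matches the tip's position on the bench. The wrist view shows the handle's free end at (322,140), straight in the grip. Fixing that and pushing on until seated.

```bash
echo 'G=.122' >> h.py; python3 - <<'E'
from h import *
np.set_printoptions(precision=4,suppress=True)
for tx in [-.056,-.061,-.065,-.069,-.072,-.075,-.078,-.080,-.082]:
    f=step(tx,.0205,rate=.03)
    if np.linalg.norm(f)>30: print("stop");break
prof()
E
```

```text
cmd -0.056 0.0205 act [-0.0554  0.0002  0.0203] F [ 3.9  0.1 -1.9] M [ 0.05 -0.52  0.03] w 0.0212 t 16.2
cmd -0.061 0.0205 act [-0.0606  0.0002  0.0203] F [ 3.8  0.6 -2.5] M [ 0.08 -0.45 -0.01] w 0.0216 t 16.5
cmd -0.065 0.0205 act [-0.0649  0.0002  0.0203] F [ 3.6  0.1 -2.6] M [ 0.05 -0.38 -0.04] w 0.0216 t 16.8
cmd -0.069 0.0205 act [-0.0694  0.0002  0.0203] F [ 1.4  0.  -4. ] M [ 0.08 -0.14 -0.  ] w 0.0218 t 17.1
cmd -0.072 0.0205 act [-0.0727  0.0001  0.0204] F [-0.  -0.5 -2.8] M [ 0.1   0.18 -0.09] w 0.0216 t 17.3
cmd -0.075 0.0205 act [-0.0755  0.0001  0.0205] F [ 0.3 -0.4 -3.7] M [ 0.15  0.07 -0.09] w 0.0213 t 17.6
cmd -0.078 0.0205 act [-0.0785 -0.0001  0.0206] F [-0.2  0.1 -2.1] M [ 0.15  0.27 -0.08] w 0.0217 t 17.8
cmd -0.08 0.0205 act [-0.0802 -0.0004  0.0209] F [-0.3 -0.8 -0.8] M [ 0.03  0.34 -0.01] w 0.0217 t 18.1
cmd -0.082 0.0205 act [-0.0821 -0.0001  0.0207] F [-0.5  0.3 -0.9] M [ 0.05  0.28 -0.03] w 0.0214 t 18.3
tip x [-0.0817 -0.0816 -0.0816 -0.0808] crown top z [0.2375 0.0409] handle []
```

```bash
python3 - <<'E'
from h import *
np.set_printoptions(precision=4,suppress=True)
def crown(dz):
    im,l,g=look("scene")
    c=(abs(l[:,1])<.02)&(l[:,0]>-.04)&(l[:,0]<.02)&(l[:,2]>.03+dz)&(l[:,2]<.055+dz)
    for a in np.arange(-.04,.02,.005):
        q=c&(l[:,0]>=a)&(l[:,0]<a+.005)
        if q.any(): print("   ",round(a+.0025,4),q.sum(),np.percentile(l[q,1],[3,97]),np.median(l[q,2]).round(4),int(np.median(g[q])))
    return im
crown(0)
for un in (.023,.026,.030,.034,.038): step(-.082,un,rate=.02)
im=crown(.0175)
manip.dwell(.2)
cv2.imwrite("pics/f.png",cv2.resize(im[100:220,260:420],(640,480),interpolation=2))
E
```

```text
-0.0375 16 [-0.0078  0.0094] 0.0314 147
    -0.0325 15 [-0.0079  0.0084] 0.0318 150
    -0.0275 19 [-0.0085  0.0081] 0.0332 149
    -0.0225 16 [-0.0095  0.0083] 0.0339 140
    -0.0175 27 [-0.0126  0.0136] 0.0368 120
    -0.0125 30 [-0.0136  0.0122] 0.0378 115
    -0.0075 29 [-0.0137  0.012 ] 0.0392 115
    -0.0025 31 [-0.0135  0.0128] 0.0408 114
    0.0025 28 [-0.0142  0.0137] 0.0413 106
    0.0075 35 [-0.0139  0.0132] 0.0416 93
    0.0125 25 [-0.0127  0.0144] 0.0438 97
    0.0175 24 [-0.0115  0.0093] 0.0429 117
cmd -0.082 0.023 act [-0.0819  0.0001  0.0229] F [-0.2 -0.3 -1.9] M [ 0.09  0.23 -0.03] w 0.0212 t 18.7
cmd -0.082 0.026 act [-0.082  -0.0004  0.0265] F [-1.   0.4 -1.2] M [ 0.09  0.34 -0.04] w 0.0216 t 19.0
cmd -0.082 0.03 act [-0.082  -0.0002  0.0303] F [-0.9  0.2 -0.8] M [ 0.07  0.27 -0.01] w 0.0215 t 19.3
cmd -0.082 0.034 act [-0.082  -0.0001  0.0342] F [-0.7  0.8  0. ] M [ 0.06  0.33 -0.04] w 0.0216 t 19.7
cmd -0.082 0.038 act [-0.082  -0.0002  0.0383] F [-0.3  0.7 -1. ] M [ 0.08  0.28 -0.02] w 0.0217 t 20.0
    -0.0375 11 [-0.0078  0.005 ] 0.0493 145
    -0.0325 17 [-0.0097  0.0091] 0.0494 147
    -0.0275 20 [-0.0087  0.0091] 0.0513 154
    -0.0225 18 [-0.01    0.0083] 0.0523 151
    -0.0175 15 [-0.0098  0.0066] 0.0505 146
    -0.0125 21 [-0.0098  0.0087] 0.0508 146
    -0.0075 18 [-0.0102  0.0088] 0.0511 146
    -0.0025 21 [-0.0102  0.0084] 0.052 146
    0.0025 20 [-0.0089  0.0096] 0.0538 136
    0.0075 19 [-0.0091  0.0073] 0.055 112
    0.0125 24 [-0.0099  0.0092] 0.0555 111
    0.0175 31 [-0.0118  0.0095] 0.0598 113
```

View pics/f.png

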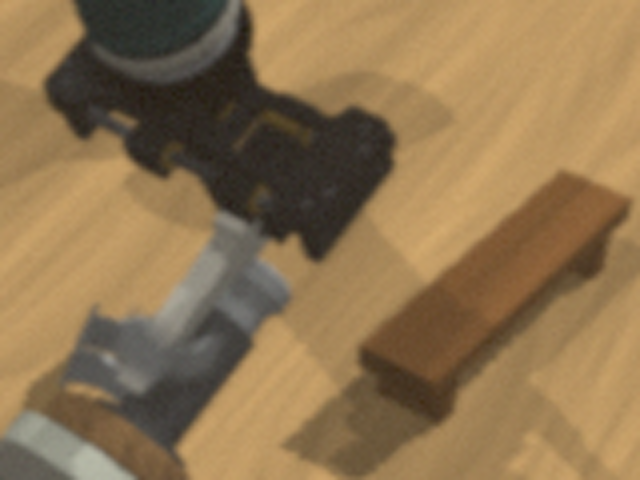

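The picture shows the blade lifted at (200,300), but the crown is no longer on it, and something dark hangs near the tip around (150,340). I need a closer composite to see where the clip is.

```bash
python3 - <<'E'
from h import *
np.set_printoptions(precision=4,suppress=True)
a=cams.capture("scene");b=cams.capture("top");w=cams.capture("wrist")["image"]
np.savez("scene3.npz",im=a["image"],w=cloud(a));np.savez("top3.npz",im=b["image"],w=cloud(b))
E_=lambda i:cv2.convertScaleAbs(i,alpha=1.5)
A=cv2.resize(E_(a["image"][150:225,268:343]),(600,600),interpolation=2)
B=cv2.resize(E_(b["image"][170:250,305:405]),(200,160),interpolation=2)
W=cv2.resize(w[250:400,220:420],(200,150),interpolation=2)
C=np.zeros((600,800,3),np.uint8);C[:,:600]=A;C[:160,600:]=B;C[170:320,600:]=W
cv2.imwrite("pics/g.png",C)
for n in("scene3","top3"):
    z=np.load(n+".npz");l=(z["w"].reshape(-1,3)-N)@sp();g=z["im"].reshape(-1,3).max(1)
    m=(l[:,0]>-.09)&(l[:,0]<.03)&(np.hypot(l[:,1],l[:,2])>.0235)&(abs(l[:,1])<.04)&(l[:,2]>-.03)&(l[:,2]<.07)&((abs(l[:,1])>.0105)|(l[:,2]<.036))
    q=l[m];print(n,len(q));print(np.c_[q,g[m]][::max(1,len(q)//45)])
E
```

```text
scene3 198
[[  0.0202   0.0113   0.06   141.    ]
 [  0.0244  -0.011    0.0585  98.    ]
 [  0.0175  -0.0112   0.0601 107.    ]
 [  0.0298  -0.0212   0.0504  61.    ]
 [  0.0245  -0.0109   0.0418 120.    ]
 [ -0.0028  -0.0068   0.0355  96.    ]
 [ -0.0288  -0.0073   0.0357  81.    ]
 [ -0.0616   0.0193   0.0363 101.    ]
 [ -0.0669   0.0192   0.0402 124.    ]
 [ -0.0711   0.0166   0.0445 134.    ]
 [ -0.063    0.0174   0.031  129.    ]
 [ -0.0665   0.0167   0.0327 125.    ]
 [ -0.0467  -0.0128   0.0279  97.    ]
 [ -0.0796   0.0161   0.0496 112.    ]
 [ -0.07     0.0162   0.034  118.    ]
 [ -0.0527  -0.0143   0.0342 100.    ]
 [ -0.0876   0.0132   0.0605  92.    ]
 [ -0.0777   0.0147   0.0431  92.    ]
 [ -0.0576  -0.0136   0.037  119.    ]
 [ -0.05    -0.0148   0.0258  84.    ]
 [ -0.0775   0.0134   0.0395  99.    ]
 [ -0.0594  -0.0148   0.0363 119.    ]
 [ -0.0522  -0.0168   0.0264  83.    ]
 [ -0.0669  -0.0156   0.0447 113.    ]
 [ -0.0576  -0.0123   0.0264  94.    ]
 [ -0.09     0.0124   0.0514  87.    ]
 [ -0.0691  -0.0132   0.0414  97.    ]
 [ -0.0614  -0.0135   0.0291  95.   
[... 905 characters left out ...]
 [-0.0527  0.0167  0.0311 52.    ]
 [-0.0557  0.016   0.03   55.    ]
 [-0.0843  0.0122  0.0624 57.    ]
 [-0.0866  0.0117  0.0628 55.    ]
 [-0.0481  0.0201  0.0311 39.    ]
 [-0.0508  0.0195  0.0307 50.    ]
 [-0.0518  0.0194  0.0337 53.    ]
 [-0.0566  0.0181  0.0291 52.    ]
 [-0.085   0.0143  0.0619 55.    ]
 [-0.0869  0.014   0.0631 53.    ]
 [-0.0547  0.0205  0.0234 43.    ]
 [-0.059   0.0193  0.0198 45.    ]
 [-0.0636  0.0181  0.0155 45.    ]
 [-0.0831  0.0167  0.0567 36.    ]
 [-0.0866  0.0158  0.0549 44.    ]
 [-0.0848  0.0167  0.0629 49.    ]
 [-0.0898  0.0165  0.04   30.    ]
 [-0.0889  0.0171  0.0465 33.    ]
 [-0.0875  0.0179  0.0539 38.    ]
 [-0.0899  0.0174  0.0542 42.    ]]
```

View pics/g.png

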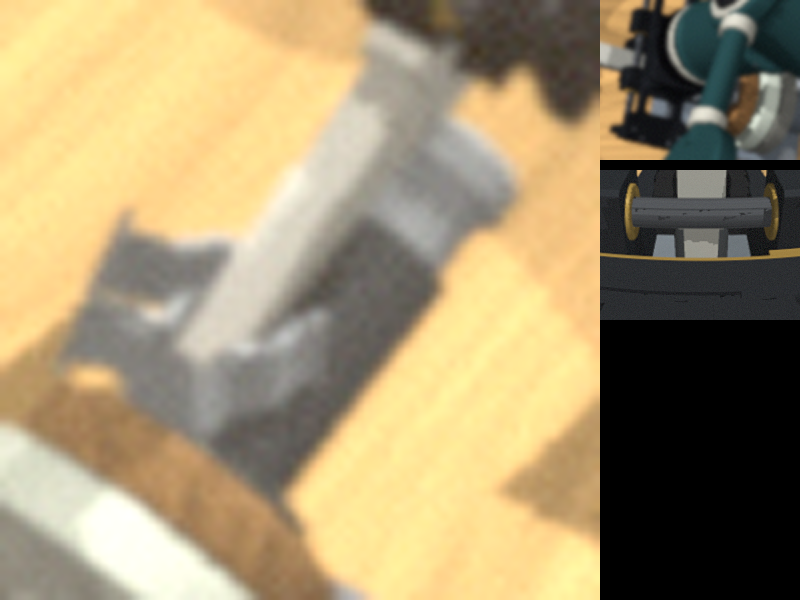

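The composite shows that the clip's legs let go and it slid off the blade. It now straddles the tube, tipped back against the flange: near leg at (260,370), crown at (110,290). It has not been dropped.

Recovery plan:
1. Withdraw the wedge and lay it on the bench at a known pose.
2. Pick the clip up with the fingers and stand it on the ledge.
3. Thread it with the wedge there.
4. Hold it over the neck on the wedge for the first check.
5. Bring it back to the ledge.

```bash
cat >> h.py <<'E'
HW=HS+np.pi
def RW(pitch): return R.from_matrix(tool_from_wedge(wedge_rot(HW,pitch),1)).as_rotvec()
WB=np.array([.47,.24,.0040])   # TCP when the wedge lies on the bench, heading HW, level
def clipfit(name="scene"):
    im,l,g=look(name)
    r=np.hypot(l[:,1],l[:,2])
    m=(l[:,0]>-.0915)&(l[:,0]<-.02)&(l[:,1]<-.009)&(l[:,1]>-.026)&(r>.0235)&(l[:,2]<.08)&(l[:,2]>.005)
    q=l[m];print(name,"near leg",len(q),"x",np.percentile(q[:,0],[2,50,98]),"z",np.percentile(q[:,2],[2,50,98]),"y",np.percentile(q[:,1],[5,50,95]))
    print("  rect",cv2.minAreaRect((q[:,[0,2]]*1000).astype(np.float32)))
    m=(l[:,0]>-.12)&(l[:,0]<-.02)&(abs(l[:,1])<.026)&(l[:,2]>.045)&(l[:,2]<.09);q=l[m]
    if len(q):print("  high",len(q),"x",np.percentile(q[:,0],[2,50,98]),"z",np.percentile(q[:,2],[2,50,98]),"y",np.percentile(q[:,1],[3,50,97]))
    return im
E
python3 - <<'E'
from h import *
np.set_printoptions(precision=4,suppress=True)
step(-.06,.039,rate=.05);clipfit()
step(.04,.042,rate=.15)
clipfit()
p=tcp(.04,.10)+[0,0.02,0];manip.move_linear(p,.25,RS)
manip.move_pose(WB+[0,0,.06],RW(0))
manip.move_linear(WB,.1)
s=manip.state();print(s["tool_pos"],s["contact_force"],s["clock"])
manip.set_gripper(.06,20)
manip.move_linear(WB+[0,0,.08],.25)
clipfit();clipfit("top")
for pt in (-30,-40,-50):
    for p in ([.6,.21,.1],[.6,.17,.1],[.6,.21,.2]): print(pt,p,inverse_kinematics(p,RW(pt*D)))
print(manip.state()["clock"])
E
```

```text
cmd -0.06 0.039 act [-0.0597  0.      0.039 ] F [-0.4  0.4 -1.2] M [ 0.06  0.29 -0.05] w 0.0217 t 21.0
scene near leg 148 x [-0.0899 -0.0717 -0.0282] z [0.0204 0.0369 0.059 ] y [-0.0165 -0.0132 -0.0094]
  rect ((-57.97756576538086, 37.89358901977539), (37.36039733886719, 70.45946502685547), 77.2420654296875)
  high 298 x [-0.1183 -0.0916 -0.0221] z [0.0451 0.0478 0.062 ] y [-0.0176 -0.0012  0.0161]
cmd 0.04 0.042 act [0.0394 0.0003 0.0416] F [-0.1  0.3 -0.3] M [0.01 0.34 0.01] w 0.0215 t 21.9
scene near leg 140 x [-0.0905 -0.0733 -0.0489] z [0.0201 0.0356 0.0605] y [-0.017  -0.0131 -0.0103]
  rect ((-65.54904174804688, 28.02198028564453), (35.51958084106445, 75.57471466064453), 54.15534591674805)
  high 231 x [-0.1191 -0.1029 -0.0764] z [0.0454 0.0483 0.0628] y [-0.0171 -0.0018  0.0169]
[0.4705 0.2398 0.004 ] [ 0.3972 -0.7223 -0.391 ] 24.3
scene near leg 134 x [-0.0905 -0.0728 -0.0494] z [0.0207 0.0349 0.0589] y [-0.0167 -0.0132 -0.01  ]
  rect ((-76.27783966064453, 33.63212203979492), (33.66824722290039, 52.09343719482422), 50.116214752197266)
  high 233 x [-0.1191 -0.1023 -0.0762] 
[... 297 characters left out ...]
 z [0.0455 0.0491 0.0649] y [-0.0171  0.003   0.0224]
-30 [0.6, 0.21, 0.1] [ 0.5045  0.5225  1.6059 -0.403   1.3819  0.8425]
-30 [0.6, 0.17, 0.1] [ 0.4556  0.49    1.6553 -0.4228  1.3498  0.8108]
-30 [0.6, 0.21, 0.2] [ 0.5045  0.432   1.5393 -0.3959  1.5266  0.7811]
-40 [0.6, 0.21, 0.1] [ 0.5533  0.6128  1.5348 -0.4954  1.5163  0.9022]
-40 [0.6, 0.17, 0.1] [ 0.5077  0.5781  1.5907 -0.519   1.4794  0.8793]
-40 [0.6, 0.21, 0.2] [ 0.5533  0.5182  1.4799 -0.4962  1.6479  0.8311]
-50 [0.6, 0.21, 0.1] [ 0.5921  0.7072  1.4667 -0.5787  1.6495  0.9422]
-50 [0.6, 0.17, 0.1] [ 0.5493  0.671   1.5284 -0.6042  1.6088  0.9275]
-50 [0.6, 0.21, 0.2] [ 0.5921  0.6068  1.426  -0.5894  1.7672  0.8638]
25.5833
```

The clip sits stably, tilted about 50° back in the spindle's frame, centre near (-0.076, 0, 0.034), and lean -50° is reachable. Gripping it lightly across the legs and lifting.

```bash
cat >> h.py <<'E'
def spw(x,y,z): return N+sp()@np.array([x,y,z])
E
python3 - <<'E'
from h import *
np.set_printoptions(precision=4,suppress=True)
st=lambda t:(lambda s:print(t,"w",round(s["gripper_width"],4),"gf",round(s["grasp_force"],1),"F",s["contact_force"].round(1),"t",round(s["clock"],1)))(manip.state())
manip.set_gripper(.06,8)
manip.move_linear(WB+[0,0,.22],.35)
gx,gz=-.0765,.043-.019
manip.move_pose(spw(gx,0,gz+.06),RS)
manip.move_linear(spw(gx,0,gz),.08,RS);st("down")
manip.set_gripper(.01,8);manip.dwell(.1);st("grip")
manip.move_linear(spw(gx+.004,0,gz+.012),.05,RS);st("up1")
manip.move_linear(spw(gx+.02,0,gz+.10),.2,RS);st("up2")
for n in("scene","top"):
    c=cams.capture(n);np.savez(n+"4.npz",im=c["image"],w=cloud(c))
    l=(cloud(c).reshape(-1,3)-N)@sp();q=l-[gx+.02,0,.143]
    m=(abs(q[:,0])<.045)&(abs(q[:,1])<.03)&(q[:,2]>-.05)&(q[:,2]<.06)
    r=q[m];print(n,len(r));
    k=r[np.abs(r[:,1])<.02]
    print(np.round(k[::max(1,len(k)//40)],3).tolist())
cv2.imwrite("pics/h.png",np.hstack([cv2.resize(np.load(n+"4.npz")["im"][a:a+120,b:b+120],(400,400),interpolation=2) for n,a,b in(("scene",100,235),("top",160,300))]))
E
```

```text
down w 0.0602 gf 0.0 F [0.6 0.6 0.5] t 28.7
grip w 0.0361 gf 8.0 F [-0.2  0.   1.9] t 29.3
up1 w 0.0353 gf 8.0 F [-1.1 -0.6 -1. ] t 29.7
up2 w 0.0358 gf 8.0 F [-1.2 -0.6 -1.4] t 30.3
scene 131
[[-0.021, 0.018, 0.06], [0.009, 0.019, 0.019], [-0.025, 0.017, 0.06], [-0.019, 0.006, 0.06], [-0.024, 0.01, 0.06], [-0.02, 0.003, 0.06], [-0.026, 0.012, 0.058], [-0.025, 0.007, 0.06], [-0.022, 0.002, 0.059], [-0.026, 0.007, 0.058], [-0.024, 0.0, 0.059], [-0.009, 0.016, 0.028], [-0.027, 0.003, 0.058], [-0.021, -0.009, 0.06], [-0.005, 0.02, 0.016], [-0.026, -0.004, 0.059], [-0.019, -0.017, 0.058], [-0.025, -0.015, 0.059], [-0.027, -0.017, 0.06], [-0.02, 0.014, -0.004], [-0.02, 0.012, -0.006], [-0.022, 0.016, -0.011], [-0.021, 0.009, -0.007], [-0.02, 0.003, -0.003], [-0.023, 0.01, -0.008], [-0.021, 0.006, -0.008], [-0.02, -0.001, -0.003], [-0.01, -0.011, -0.01], [-0.022, 0.006, -0.01], [-0.021, 0.0, -0.007], [-0.019, -0.004, -0.006], [-0.014, -0.014, -0.006], [-0.009, -0.011, -0.015], [-0.023, 0.004, -0.012], [-0.022, -0.003, -0.007], [-0.02, -0.007, -0.007], [-0.019, -0.014, -0.003], [-0.015, -0.
[... 532 characters left out ...]
17, 0.014], [0.021, -0.01, -0.009], [0.01, -0.013, -0.01], [-0.003, -0.016, -0.011], [0.025, -0.002, 0.059], [0.012, -0.011, -0.018], [0.005, -0.012, -0.009], [0.027, 0.001, 0.06], [0.011, -0.01, -0.023], [0.003, -0.009, 0.001], [-0.01, -0.011, 0.01], [-0.0, -0.009, -0.005], [-0.008, -0.008, 0.019], [0.026, 0.006, 0.06], [0.026, 0.008, 0.059], [-0.016, -0.005, -0.001], [-0.009, -0.0, 0.015], [-0.009, 0.002, 0.019], [-0.01, 0.004, 0.018], [-0.009, 0.007, 0.018], [-0.011, 0.008, 0.01], [0.022, 0.015, -0.009], [0.023, 0.017, -0.019], [0.018, 0.017, -0.008], [0.002, 0.014, 0.005], [0.026, 0.02, -0.017], [0.019, 0.019, -0.005], [0.008, 0.017, -0.003], [-0.009, 0.015, 0.02], [0.012, 0.02, -0.007]]
```

The clip is held. Both clouds show its crown plate, so I'll fit its tilt in the hand, turn the clip upright over the ledge and set it down.

```bash
python3 - <<'E'
from h import *
np.set_printoptions(precision=4,suppress=True)
gx=-.0765;P_=[]
for n in("scene","top"):
    q=(np.load(n+"4.npz")["w"].reshape(-1,3)-N)@sp()-[gx+.02,0,.143]
    m=(abs(q[:,1]+.0005)<.010)&(q[:,0]<-.006)&(q[:,0]>-.03)&(q[:,2]>-.018)&(q[:,2]<.026)
    r=q[m];print(n,len(r),np.percentile(r[:,0],[3,50,97]),np.percentile(r[:,2],[3,50,97]));
    vx,vz,x0,z0=cv2.fitLine(r[:,[0,2]].astype(np.float32),cv2.DIST_HUBER,0,.01,.01).ravel();print("  ang",np.arctan2(vz,vx)/D%180,x0,z0)
    P_.append(r[:,[0,2]])
r=np.vstack(P_).astype(np.float32)
vx,vz,x0,z0=cv2.fitLine(r,cv2.DIST_HUBER,0,.01,.01).ravel()
ang=np.arctan2(vz,vx)%np.pi;t=(r-[x0,z0])@(np.array([vx,vz])*np.sign(vz));mid=np.array([x0,z0])+np.array([vx,vz])*np.sign(vz)*(np.percentile(t,[2,98]).mean())
al=ang-12*D; xc=np.array([np.cos(al),np.sin(al)]);zc=np.array([-np.sin(al),np.cos(al)])
cr=mid-.0015*zc; print("ang",ang/D,"tilt",al/D,"len",np.ptp(np.percentile(t,[2,98])),"crown pt rel grasp: xc",cr@xc,"zc",cr@zc)
np.save("grip.npy",[al,cr@xc,cr@zc])
E
```

```text
scene 25 [-0.023  -0.0211 -0.0192] [-0.0121 -0.0077 -0.0031]
  ang 72.99217 -0.021203602 -0.00784876
top 31 [-0.0155 -0.01   -0.0072] [-0.0084  0.0157  0.0192]
  ang 84.31726 -0.010472613 0.011847549
ang 64.81411 tilt 52.81411 len 0.03409882029518485 crown pt rel grasp: xc -0.006394782095136799 zc 0.012799590888548503
```

```bash
python3 - <<'E'
from h import *
np.set_printoptions(precision=4,suppress=True)
al,cx,cz=np.load("grip.npy");h=np.array([np.cos(HS),np.sin(HS),0]);up=np.array([0,0,1.])
rv=RW(-al);tz=R.from_rotvec(rv).as_matrix()[:,2];print(tz)
L=np.array([.607,.207,.055])
def t(zc): return L+up*(.0454+zc)-h*cx-up*cz+.019*tz
print(t(0),inverse_kinematics(t(0),rv))
p=manip.state()["tool_pos"];
manip.move_linear(p+np.array([0,0.03,.05]),.3)
manip.move_pose(t(.09),rv)
manip.move_linear(t(.012),.15)
manip.dwell(.15);f0=np.mean([manip.state()["contact_force"]],0)
for z in np.arange(.008,-.0061,-.002):
    manip.move_linear(t(z),.03);manip.dwell(.05);s=manip.state();f=s["contact_force"];print(round(z,4),f.round(1),s["gripper_width"].__round__(4),s["clock"].__round__(1))
    if f[2]-f0[2]>2.5: break
c=cams.capture("scene");np.savez("scene5.npz",im=c["image"],w=cloud(c))
l=(cloud(c).reshape(-1,3)-L)@np.stack([h,np.cross(up,h),up],1)
m=(abs(l[:,0])<.035)&(abs(l[:,1])<.028)&(l[:,2]>.006)&(l[:,2]<.08)
q=l[m];print(len(q));print(np.round(q[::max(1,len(q)//40)],3).tolist())
E
```

```text
[-0.1479 -0.7828 -0.6044]
[0.6054 0.1984 0.0761] [ 0.5856  0.758   1.4585 -0.6095  1.6512  0.9595]
0.008 [0.6 0.3 0.3] 0.0357 33.3
0.006 [ 0.7 -0.  -1.2] 0.0356 33.6
0.004 [-0.2 -0.2 -0.7] 0.0357 33.9
0.002 [-0.  -0.6 -1.4] 0.0356 34.2
0.0 [-0.2  0.1 -0.5] 0.0356 34.5
-0.002 [0.2 1.2 3.2] 0.0357 34.8
319
[[0.035, 0.027, 0.077], [0.032, 0.025, 0.056], [0.019, 0.022, 0.054], [0.033, -0.028, 0.067], [0.011, 0.026, 0.047], [0.019, 0.009, 0.05], [0.008, 0.011, 0.052], [0.005, 0.028, 0.042], [0.009, 0.008, 0.05], [0.026, -0.024, 0.056], [0.004, 0.008, 0.049], [0.015, -0.007, 0.05], [0.003, 0.023, 0.039], [0.006, 0.003, 0.047], [0.016, -0.013, 0.049], [-0.0, 0.02, 0.039], [0.002, 0.0, 0.047], [0.019, -0.017, 0.047], [-0.01, 0.014, 0.044], [0.003, 0.0, 0.043], [0.014, -0.021, 0.048], [-0.014, 0.011, 0.044], [-0.007, -0.006, 0.049], [0.012, -0.019, 0.044], [-0.009, 0.017, 0.035], [-0.009, -0.005, 0.046], [0.012, -0.02, 0.042], [-0.007, 0.018, 0.03], [-0.011, -0.006, 0.044], [0.006, -0.021, 0.042], [-0.003, 0.02, 0.024], [-0.01, -0.009, 0.042], [0.004, -0.022, 0.04], [-0.008, 0.014, 0.026], [-0.002, -0.014, 0.037], [-0.003, 0.025, 0.014], [0.014, 0.014, 0.01], [-0.001, -0.026, 0.039], [0.011, 0.012, 0.009], [-0.002, -0.027, 0.036], [-0.008, -0.013, 0.029], [-0.007, 0.013, 0.012], [-0.004, -0.023, 0.029], [-0.005, -0.027, 0.028], [-0.008, -0.02, 0.02], [-0.005, -0.028, 0.018]]
```

Feet contact came at the expected height. Releasing, backing off, measuring the standing clip, and picking the wedge up again.

```bash
cat >> h.py <<'E'
L0=np.array([.607,.207,.055]);hv=np.array([np.cos(HS),np.sin(HS),0]);LA=np.stack([hv,np.cross([0,0,1],hv),[0,0,1]],1)
def clipL(names=("scene","top")):
    for n in names:
        c=cams.capture(n);l=(cloud(c).reshape(-1,3)-L0)@LA
        m=(abs(l[:,0])<.035)&(abs(l[:,1])<.035)&(l[:,2]>.008)&(l[:,2]<.08);a=l[m]
        q=l[m&(l[:,2]>.036)&(abs(l[:,1])<.016)]
        if len(q)<8: print(n,len(a),"no crown");continue
        A=np.c_[q[:,:2],np.ones(len(q))];f=np.linalg.lstsq(A,q[:,2],rcond=None)[0]
        print(n,len(q),"plane",f,"x",np.percentile(q[:,0],[3,50,97]),"y",np.percentile(q[:,1],[3,50,97]),"zmax",q[:,2].max(),"all y",np.percentile(a[:,1],[2,98]))
        r=cv2.minAreaRect((q[:,:2]*1000).astype(np.float32));print("   rect",r)
        led=l[(abs(l[:,2])<.006)&(abs(l[:,1])<.02)&(abs(l[:,0]-.07)<.03)];print("   ledge z",np.median(led[:,2]) if len(led) else None)
E
python3 - <<'E'
from h import *
np.set_printoptions(precision=4,suppress=True)
s=manip.state();tz=R.from_rotvec(s["tcp_rot"]).as_matrix()[:,2];p=s["tool_pos"]
manip.set_gripper(.064,20)
manip.move_linear(p-.09*tz,.15)
manip.move_linear(p-.09*tz+[0,.04,.10],.35)
clipL()
manip.move_pose(WB+[0,0,.09],RW(0))
clipL()
manip.move_linear(WB,.12)
manip.set_gripper(.015,60)
s=manip.state();print(s["gripper_width"],s["grasp_force"],s["clock"])
E
```

```text
scene 115 plane [0.1953 0.0768 0.0461] x [-0.0126  0.0023  0.0182] y [-0.0141 -0.0017  0.0133] zmax 0.05346492796772622 all y [-0.0188  0.0168]
   rect ((3.557321548461914, -0.039704322814941406), (29.066049575805664, 34.96419143676758), 89.6759262084961)
   ledge z -0.0005698565182389939
top 158 plane [ 0.1926 -0.0133  0.0485] x [-0.0131  0.0021  0.0174] y [-0.012   0.0014  0.0148] zmax 0.05545304603650341 all y [-0.0128  0.0185]
   rect ((2.1037559509277344, 0.9153022766113281), (32.39234161376953, 29.47416114807129), 2.611888885498047)
   ledge z 0.000611658879094916
scene 115 plane [0.217  0.09   0.0465] x [-0.0129  0.0022  0.017 ] y [-0.0146 -0.0025  0.0123] zmax 0.053013302232701336 all y [-0.0176  0.0159]
   rect ((2.982646942138672, -0.06568527221679688), (29.84885025024414, 33.784671783447266), 89.72344207763672)
   ledge z -0.0005718610753410805
top 156 plane [0.1936 0.0039 0.0485] x [-0.0128  0.0017  0.0173] y [-0.0123  0.0015  0.0148] zmax 0.05488365949803969 all y [-0.0131  0.0187]
   rect ((2.5395593643188477, 0.7258424758911133), (32.96987533569336, 29.39873504638672), 0.6224677562713623)
   ledge z 0.0007048161798002758
0.021577961637092163 59.99598411843181 39.375
```

The clip stands upright: the crown slopes 11–12° and its centre is within 3 mm of target. Now threading the wedge through it level and lifting a little.

```bash
cat >> h.py <<'E'
def tw(hollow,pitch=0):
    return np.asarray(hollow)+wedge_rot(HW,pitch)@np.array([-(G-.080),0,.004-.0163])
def Lw(x,y,z): return L0+LA@np.array([x,y,z])
CX,CY=.0022,-.0009
E
python3 - <<'E'
from h import *
np.set_printoptions(precision=4,suppress=True)
st=lambda t:(lambda s:print(t,"act",LA.T@(s["tool_pos"]-tw(Lw(0,0,0))),"w",round(s["gripper_width"],4),"F",(LA.T@s["contact_force"]).round(1),"t",round(s["clock"],1)))(manip.state())
z=.021+.0163
manip.move_linear(WB+[0,.02,.16],.35)
manip.move_linear(tw(Lw(CX+.125,CY,z+.03)),.35,RW(0))
manip.move_linear(tw(Lw(CX+.105,CY,z)),.2);st("pre")
manip.move_linear(tw(Lw(CX+.05,CY,z)),.08);st("in1")
manip.move_linear(tw(Lw(CX,CY,z)),.08);st("in2")
clipL(("scene",))
manip.move_linear(tw(Lw(CX,CY,.0454+.012)),.06);st("up")
im,l,g=look("scene")
c=cams.capture("scene");l=(cloud(c).reshape(-1,3)-L0)@LA
for a in np.arange(-.09,.05,.006):
    m=(l[:,0]>=a)&(l[:,0]<a+.006)&(abs(l[:,1])<.03)&(l[:,2]>.03)&(l[:,2]<.075)
    if m.sum()>3: q=l[m];print(round(a+.003,3),m.sum(),"z",np.median(q[abs(q[:,1])<.008,2]).round(4),"y",np.percentile(q[q[:,2]>.045,1],[3,97]) if (q[:,2]>.045).any() else None)
E
```

```text
pre act [0.1052 0.0009 0.0366] w 0.0218 F [-0.5 -0.6 -1.1] t 41.1
in1 act [ 0.0523 -0.0011  0.0374] w 0.0217 F [ 0.3 -0.1 -1.6] t 41.9
in2 act [ 0.0021 -0.0012  0.0376] w 0.0211 F [ 0.1 -0.6 -1.4] t 42.7
scene 144 plane [0.1092 0.1171 0.0457] x [-0.014   0.0039  0.0343] y [-0.0146 -0.0033  0.0139] zmax 0.06950073287508868 all y [-0.0256  0.022 ]
   rect ((6.603485107421875, 0.09032726287841797), (56.84049987792969, 31.073060989379883), 0.41284433007240295)
   ledge z -0.000700129150044311
up act [ 0.0026 -0.0013  0.0582] w 0.0217 F [-1.2 -0.5 -2.5] t 43.2
-0.075 13 z 0.0431 y [-0.0106 -0.0005]
-0.069 11 z 0.0446 y [-0.0035  0.0053]
-0.063 12 z 0.0448 y [-0.0085  0.0062]
-0.057 19 z 0.0469 y [-0.0097  0.0061]
-0.051 10 z 0.0479 y [-0.0085  0.0063]
-0.045 15 z 0.0491 y [-0.0092  0.0101]
-0.039 20 z 0.0499 y [-0.0105  0.0091]
-0.033 14 z 0.0526 y [-0.0091  0.0078]
-0.027 16 z 0.0534 y [-0.0103  0.0081]
-0.021 18 z 0.0553 y [-0.0095  0.0086]
-0.015 22 z 0.0553 y [-0.0134  0.0094]
-0.009 35 z 0.0576 y [-0.0148  0.0131]
-0.003 30 z 0.0586 y [-0.0145  0.013 ]
0.003 29 z 0.0582 y [-0.0159  0.0108]
0.009 27 z 0.0615 y [-0.0143  0.0126]
0.015 16 z 0.0622 y [-0.0135  0.0121]
0.021 22 z 0.0639 y [-0.0121  0.0076]
0.027 20 z 0.0644 y [-0.0122  0.0111]
0.033 58 z 0.0645 y [-0.0254  0.0241]
0.039 54 z 0.064 y [-0.0271  0.0245]
0.045 20 z 0.064 y [-0.0277  0.0138]
0.051 19 z 0.0644 y [-0.0263  0.0133]
```

The crown is seated in the hollow: its top is flush with the ridge and it has risen 12 mm with the wedge. Carrying it over the neck, nose slightly up.

```bash
cat >> h.py <<'E'
def crownW(z0w,names=("scene",)):
    "crown points near nominal world pt z0w"
    for n in names:
        c=cams.capture(n);l=(cloud(c).reshape(-1,3)-z0w)@LA
        for a in np.arange(-.03,.03,.006):
            m=(l[:,0]>=a)&(l[:,0]<a+.006)&(abs(l[:,1])<.03)&(abs(l[:,2])<.02)
            if m.sum()>3: q=l[m];print("  ",n,round(a+.003,3),m.sum(),"z",np.median(q[abs(q[:,1])<.008,2]).round(4),"y",np.percentile(q[:,1],[3,97]))
E
python3 - <<'E'
from h import *
np.set_printoptions(precision=4,suppress=True)
pt=-6*D
print(inverse_kinematics(tw(spw(0,0,.078),pt),RW(pt)))
manip.move_linear(tw(Lw(CX,CY,.0454+.05),pt),.12,RW(pt))
manip.move_linear(tw(Lw(CX,CY,.245),pt),.2)
T=spw(0.002,0,.078)
manip.move_linear(tw(T+[0,0,.06],pt),.22)
manip.move_linear(tw(T,pt),.12)
manip.dwell(.4)
s=manip.state();print(s["clock"],s["tool_pos"]-tw(T,pt),s["contact_force"])
crownW(T)
E
```

```text
[-0.042   0.0484  1.8823 -0.11    1.228   0.1826]
47.15 [ 0.0003 -0.0001  0.0006] [ 0.1891 -0.4379 -1.2676]
   scene -0.027 25 z -0.0001 y [-0.0091  0.0076]
   scene -0.021 30 z -0.0002 y [-0.0111  0.0079]
   scene -0.015 43 z 0.0012 y [-0.0151  0.0135]
   scene -0.009 47 z 0.0017 y [-0.0157  0.0133]
   scene -0.003 38 z 0.0022 y [-0.016   0.0116]
   scene 0.003 42 z 0.0027 y [-0.0151  0.0123]
   scene 0.009 31 z 0.0032 y [-0.014   0.0135]
   scene 0.015 25 z 0.0035 y [-0.0138  0.0135]
   scene 0.021 42 z 0.004 y [-0.0129  0.0096]
   scene 0.027 28 z 0.0044 y [-0.0127  0.0083]
```

The clip is held over the neck on the wedge, at about z = 78 mm and x near 0, with nothing else touching it. Carrying it back, setting it on the ledge and withdrawing the wedge.

```bash
python3 - <<'E'
from h import *
np.set_printoptions(precision=4,suppress=True)
pt=-6*D;T=spw(0.002,0,.078)
manip.move_linear(tw(T+[0,0,.06],pt),.2)
manip.move_linear(tw(Lw(CX,CY,.245),pt),.22)
manip.move_linear(tw(Lw(CX,CY,.09),pt),.2)
manip.move_linear(tw(Lw(CX,CY,.057)),.08,RW(0))
manip.move_linear(tw(Lw(CX,CY,.0454-.0085)),.04)
clipL(("scene",))
manip.move_linear(tw(Lw(CX+.02,CY,.0454-.0085)),.04)
manip.move_linear(tw(Lw(CX+.12,CY,.0454-.0085)),.12)
clipL()
print(manip.state()["clock"])
E
```

```text
scene 146 plane [0.0591 0.1112 0.0459] x [-0.0151  0.0038  0.0339] y [-0.0154 -0.0031  0.0132] zmax 0.06246576756378757 all y [-0.0243  0.0211]
   rect ((6.679422378540039, -1.1525154113769531), (57.76634979248047, 30.218477249145508), 2.5872251987457275)
   ledge z -0.00037883651047249806
scene 118 plane [0.2106 0.0762 0.0469] x [-0.0135  0.0007  0.0178] y [-0.0158 -0.0034  0.0122] zmax 0.05399706704986689 all y [-0.019   0.0155]
   rect ((1.2632675170898438, -1.2004642486572266), (29.622314453125, 35.087650299072266), 89.78404235839844)
   ledge z -0.00040501441349078543
top 163 plane [ 0.2022 -0.0151  0.0487] x [-0.0147  0.001   0.0157] y [-0.0137  0.0004  0.0138] zmax 0.05684227069751462 all y [-0.014   0.0179]
   rect ((0.7110366821289062, 0.14849090576171875), (29.225988388061523, 32.54502487182617), 89.59954833984375)
   ledge z 0.0005654425732206023
52.975
```

```bash
python3 - <<'E'
from h import *
np.set_printoptions(precision=4,suppress=True)
p=tw(Lw(CX+.12,CY,.0454-.0085))
manip.move_linear(p+[0,.02,.03],.2)
manip.move_linear([.47,.34,.10],.25)
manip.move_linear([.47,.30,.02],.2)
manip.move_linear([.47,.30,.0042],.05)
manip.set_gripper(.06,20)
manip.move_linear([.47,.30,.15],.25)
manip.dwell(.3)
clipL()
c=cams.capture("top");w=cloud(c).reshape(-1,3);q=w[(w[:,0]>.42)&(w[:,0]<.50)&(w[:,1]>.16)&(w[:,1]<.24)&(w[:,2]>.004)];print("wedge blade z max",q[:,2].max(),len(q))
s=manip.state();print(s["clock"],s["contact_force"],s["gripper_width"])
im=np.hstack([c["image"][100:300,150:350],cams.capture("scene")["image"][60:260,230:430]]);cv2.imwrite("pics/i.png",cv2.resize(im,(800,400),interpolation=2))
E
```

```text
scene 119 plane [0.2014 0.0776 0.0466] x [-0.0136  0.0013  0.0166] y [-0.0151 -0.0033  0.0132] zmax 0.053784269907023834 all y [-0.0194  0.0152]
   rect ((1.3651142120361328, -0.8365602493286133), (36.19489669799805, 29.98212432861328), 2.6231656074523926)
   ledge z -0.0006108484130979489
top 163 plane [ 0.1995 -0.044   0.0485] x [-0.0147  0.0009  0.0162] y [-0.0133  0.0006  0.0141] zmax 0.05642349295881071 all y [-0.0141  0.0177]
   rect ((0.8499603271484375, -0.027335166931152344), (28.979949951171875, 33.60594940185547), 89.2541275024414)
   ledge z 0.0006369825817767391
wedge blade z max 0.5483465848614067 928
57.125 [-0.9922  0.6565  0.4054] 0.05997520738129703
```

View pics/i.png

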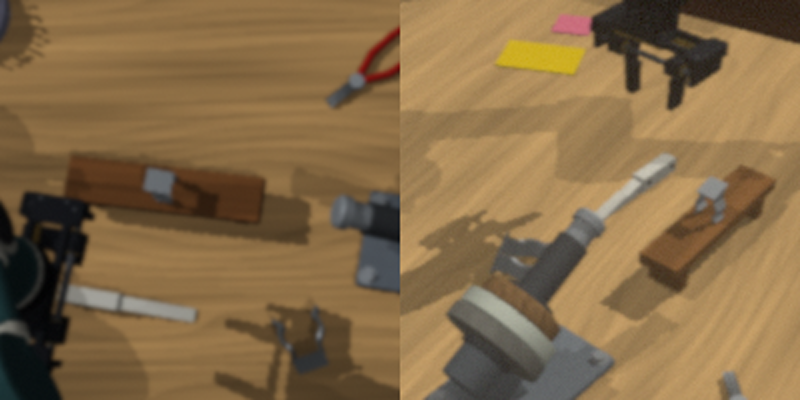

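The clip stands on the ledge at (160,183) in the left half, the wedge lies flat on the bench at (130,302), and the gripper is clear. Handing in.

```bash
python3 -c "
from cell import order
print(order.close_job())"
```

```text
the job is handed in; nothing more can be done
None
```

Handed in at about 57 s, verdict not shown. The clip stands upright on the ledge and the wedge lies on the bench. The clip slid off the wedge onto the spindle's tube on the first lift, so I moved it to the ledge with the fingers, threaded it on the wedge there, held it over the neck at about 78 mm for 0.4 s, and set it back on the ledge.

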